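# Fill the gaps in the glaze crate

## Task

In the pottery classroom, put the two loose blue-lidded glaze jars into the two empty cells of the green-covered glaze crate, one in each, standing upright on the floor of the cell, and let go. Lower each jar in; do not drop it. The loose jars with red and yellow lids do not belong in this crate.

Things in the scene. Friction and masses are not known exactly. Their poses are not given: they have to be found in the camera images.
- blue_jar_1: A loose blue-lidded glaze jar, outside the crate at the start: straight upright cylinder, diameter 48 mm, height 120 mm, about 0.25 kg, paper label, blue lid on the top 26 mm. Grip it anywhere on its side, lid included. Origin at the centre of its underside, z up along its axis.
- blue_jar_2: The other loose blue-lidded jar, the same in all. Same-sized jars with a red and a yellow lid stand among the two blue ones; they are not wanted.
- free_cell_1: An empty cell of the fixed wooden crate: origin at the centre of its floor (a round white pad), 8 mm above the table; z up, x and y along the crate's sides. Crate: 190 mm (x) by 274 mm (y), 60 mm high, under a green cover board (5 mm overhang) with six square openings, 2 along x, 3 along y, at 84 mm pitch. Each opening is 70 mm square, straight down to the floor.
- free_cell_2: The other empty cell, alike. The other four cells hold blue-lidded jars like the loose ones, upright and centred, lids 128 mm above the table. Which cells are empty differs from start to start.
There are look-alikes about, which are no part of the job. What is shaped like the blue_jar_2 but pink or turquoise is not meant.

How it is judged:
By the outcome, as a careful person would: the job done as asked, in the order asked, and still so for the second after the job is handed in, with the robot touching nothing.
It also fails if it takes over 64 s, if anything falls off the work surface, if the arm or the gripper's body presses on something with over 40 N, if the wrist force passes 120 N, or if a joint passes its speed limit or range.

## Robot

A 7-joint arm with a two-finger parallel gripper is mounted at the origin on the work surface. World frame = base frame: x ahead of the robot, y to its left, z up, the work surface at z = 0. Lengths are in m, angles in degrees, forces in N, time in s.
With the tool pointing down it reaches from about 0.425 to 0.875 m from the base axis. Payload 4.7 kg.
Tool frame: the origin (TCP) lies between the finger pads; the fingertips stand 14 mm ahead of it and the grasp point (between the pads) lies 5 mm behind it (env.tip_reach is the distance from the TCP to the fingertips, in m); z points along the fingers, y is the direction in which the jaws open and shut (so a half turn about z gives the same grasp; the last joint's range is limited). The gripper opens to 87 mm and grips with 3 to 60 N. Pads are 19 mm wide; open, the fingers measure 117 mm over their backs; the gripper's body (75 mm by 190 mm) begins 51 mm behind the grasp point.
Start: joints at [-69.265, 18.392, -4.016, 83.108, 1.295, 78.541, -3.26], TCP at [0.222, 0.611, 0.207] pointing down, gripper open.
Joint ranges: [-163.93, 163.93], [-17.29, 119.83], [-79.2, 71.16], [3.27, 140.29], [-89.18, 269.18], [5.43, 117.66], [-154.24, 154.24]. Speed limits (degrees/s): [147.25, 147.25, 180, 180, 180, 180, 180].

## Interface

Orientations are given as [roll, pitch, yaw] about the fixed x, y, z axes, in that order (R = Rz(yaw) Ry(pitch) Rx(roll)).
In Python, from cell import env gives the robot as it stands. The module is installed in compiled form; this text tells all that it offers.
- The arm moves only by the shell command python3 -m pendant 'ROWS' [FORCE]. ROWS is JSON, a list of rows, each an object of numbers: "rx", "ry", "rz": the turn, a rotation vector about the tool's x, y, z in degrees; "tx", "ty", "tz": the shift along the tool's x, y, z in mm; "jaw": the finger opening in mm, from 0 to 87. In form: [{"rx": .., "ry": .., "rz": .., "tx": .., "ty": .., "tz": .., "jaw": ..}, ...]. A call has 1 to 20 rows; each row shifts and turns the commanded pose from where the row before left it, along the tool's axes as they then stand; what a row does not reach is not made up. A row lasts 1/12 s, in which the tool goes at most 41.7 mm and 7.16 degrees, less where a joint would pass 70% of its speed; a pose out of reach is approached as far as the arm can. A call with a gripper value outside its range is refused whole. The fingers move at their own pace and stop on an object; FORCE is the grip in N (left out, the last holds). Time passes only in rows, so rows that do not move let the fingers close. It gives the time, the measured TCP pose, the force and the opening at its end, in the units of the state.
- env.get_obs(): the state, without advancing time (a new reading comes with each control period).
- env.read_camera(name): name is "scene" or "side" or "wrist"; returns a dict with "img" (400x640x3 uint8, red, green, blue), "range_z" (400x640 float32, m along the optical axis (not along the pixel's ray), 0 where there is no reading), "vertical_fov" (degrees; the focal length in pixels is half the picture's height over the tangent of half this angle, whatever the lens; pixels are square), "cx", "cy" (the principal point, pixels), "world_to_cam" (4x4, takes a point from world to camera coordinates). Camera axes: x right, y up, looking along -z (the intrinsics and any distortion apply to the point x, -y, -z); pixel columns grow to the right and rows downward; lengths in m; the calibration is good to about 2 mm. A picture is of the moment at which its call begins.
- env.sign_off(): hands the job in, once; it reports no verdict.
The state is a dict: "time_s": time; "qpos": joint angles; "joint_velocities": joint speeds; "effort": joint torques, N m; "tool_pos": TCP position; "tool_rot": TCP orientation; "force": force on the tool from outside, world axes, zero at the start; "wrist_torque": the same for the moment, N m; "grip_width": finger opening in m.
Only numpy, scipy, OpenCV 4.12 (cv2) and the standard library are available. Lean on these libraries where they do the work, as an engineer would, in place of code of your own. Each camera call takes 0.05 s, during which the arm holds its last target.

## Working session

There is one attempt and no reset: what is moved stays moved. The work goes in short steps, Python scripts to look and compute and a shell command to move; the robot and the scene stay as the last step left them, time stands still between calls to the robot, and variables do not carry over. Pictures are saved under pics/ and viewed, and the job is handed in when it is done.

```bash
mkdir -p pics
cat > h.py <<'E'
import numpy as np, cv2
from cell import env
def cam(n):
    c=env.read_camera(n); return c
def save(c,name): cv2.imwrite('pics/'+name,c['img'][:,:,::-1])
def K(c):
    f=200/np.tan(np.radians(c['vertical_fov']/2)); return f
def pts(c,uv,z=None):
    """pixel -> world using plane z, or range if None"""
    f=K(c); T=np.linalg.inv(np.array(c['world_to_cam'])); out=[]
    for u,v in uv:
        d=np.array([(u-c['cx'])/f,-(v-c['cy'])/f,-1.])
        if z is None: p=T[:3,:3]@(d*c['range_z'][int(round(v)),int(round(u))])+T[:3,3]
        else:
            w=T[:3,:3]@d; p=T[:3,3]+w*(z-T[2,3])/w[2]
        out.append(p)
    return np.array(out)
def cloud(c):
    f=K(c); T=np.linalg.inv(np.array(c['world_to_cam']))
    v,u=np.mgrid[0:400,0:640]; r=c['range_z']
    P=np.stack([(u-c['cx'])/f*r,-(v-c['cy'])/f*r,-r],-1)
    return P@T[:3,:3].T+T[:3,3]
E
python3 - <<'E'
from h import *
for n in ['scene','side','wrist']:
    c=cam(n); save(c,n+'0.png'); print(n,c['vertical_fov'],c['cx'],c['cy'],[k for k in c],np.linalg.inv(c['world_to_cam'])[:3,3].round(3))
print(env.get_obs())
E
```

```text
scene 42.01237940469065 322.55272675646563 205.64270438573328 ['img', 'range_z', 'vertical_fov', 'cx', 'cy', 'world_to_cam'] [ 1.354 -0.334  0.855]
side 46.987855606286466 317.4419048537316 198.34105622747856 ['img', 'range_z', 'vertical_fov', 'cx', 'cy', 'world_to_cam'] [0.15  0.548 0.881]
wrist 68.01027086556822 323.4598381946756 198.26395074313785 ['img', 'range_z', 'vertical_fov', 'cx', 'cy', 'world_to_cam'] [0.154 0.636 0.384]
{'time_s': 0.15, 'qpos': array([-69.2656193 ,  18.4302123 ,  -4.01609445,  83.15667343,
         1.29531068,  78.54024241,  -3.2602491 ]), 'joint_velocities': array([-0.03734547, -0.07791665,  0.0454429 , -0.25668938, -0.08071357,
        0.04861518, -0.05070523]), 'effort': array([ 6.33843338e-04, -4.91791642e+01, -4.04233569e-01, -3.12877893e+01,
       -6.40376774e-02,  4.04873444e-02,  1.23499635e-04]), 'tool_pos': array([0.22142807, 0.6106765 , 0.20662159]), 'tool_rot': array([-1.79918104e+02,  5.02966516e-03,  1.60075315e+02]), 'force': array([-0.37701443,  0.23642433, -0.1037829 ]), 'wrist_torque': array([0.00281759, 0.02484876, 0.01625738]), 'grip_width': 0.08699636465516604}
```

View pics/scene0.png

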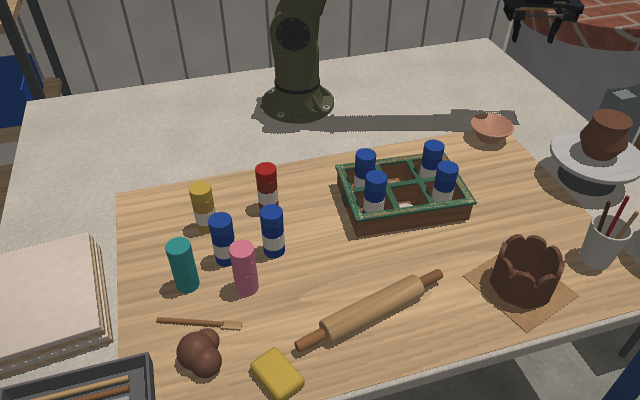

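View pics/side0.png

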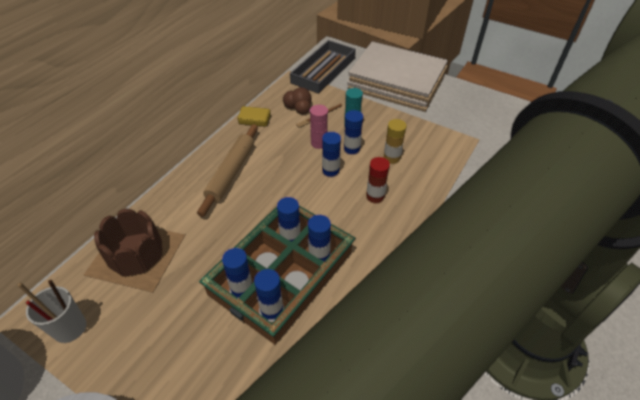

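View pics/wrist0.png

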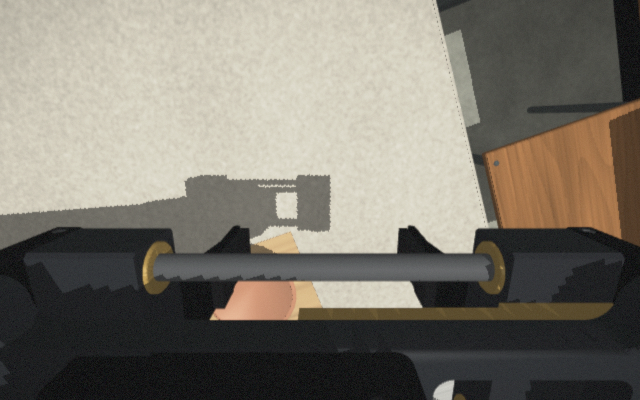

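The scene view shows two loose blue jars at (221,240) and (271,232). Near them are the red (266,187), yellow (202,205), turquoise (182,266) and pink (244,268) jars. The crate has four filled cells, and the two middle ones (side view 267,261 and 297,281) are empty. Next I'll measure them.

```bash
cat > meas.py <<'E'
from h import *
def blobs(c,lo,hi,minA=60):
    hsv=cv2.cvtColor(c['img'],cv2.COLOR_RGB2HSV)
    m=cv2.inRange(hsv,lo,hi)
    n,l,s,ce=cv2.connectedComponentsWithStats(m)
    return [(l==i,s[i],ce[i]) for i in range(1,n) if s[i,4]>minA]
def blue(c): return blobs(c,(108,150,50),(125,255,255))
E
python3 - <<'E'
from meas import *
for n in ['scene','side']:
    c=cam(n); P=cloud(c)
    for m,s,ce in blue(c):
        q=P[m]; q=q[c['range_z'][m]>0]
        if len(q)<10: continue
        zt=np.percentile(q[:,2],97)
        t=q[q[:,2]>zt-.006]
        # fit circle radius 24 around side points
        from scipy.optimize import least_squares
        sd=q[(q[:,2]<zt-.008)]
        e=[np.nan]*2
        if len(sd)>20:
            e=least_squares(lambda x:np.hypot(sd[:,0]-x[0],sd[:,1]-x[1])-.024,t[:,:2].mean(0),loss='soft_l1',f_scale=.002).x
        print(n,s,ce.round(0),'ztop',zt.round(3),'top c',((t.min(0)+t.max(0))/2).round(3),t.mean(0).round(3),'cyl',np.round(e,3))
    # green cover
    for m,s,ce in blobs(c,(60,60,30),(85,255,200),150):
        q=P[m]; print('green',s,np.percentile(q,[2,50,98],axis=0).round(3).tolist())
        t=q[abs(q[:,2]-.06)<.02]
        if len(t)>100: print(cv2.minAreaRect((t[:,:2]*1000).astype(np.float32)), t[:,2].mean())
E
python3 - <<'E'
import cv2
i=cv2.imread('pics/scene0.png');cv2.imwrite('pics/crop.png',cv2.resize(i[130:310,150:490],None,fx=2.3,fy=2.3,interpolation=2))
E
```

```text
scene [29 54 14 35 66] [36. 70.] ztop -0.07 top c [-0.722 -0.859 -0.07 ] [-0.723 -0.86  -0.071] cyl [-0.72  -0.881]
scene [   0   56   34   72 1697] [12. 92.] ztop -0.062 top c [-0.589 -0.91  -0.063] [-0.575 -0.908 -0.065] cyl [-0.479 -0.909]
scene [ 422  140   37   52 1091] [439. 166.] ztop 0.131 top c [0.516 0.208 0.129] [0.521 0.206 0.128] cyl [0.538 0.198]
scene [ 355  149   32   54 1098] [370. 175.] ztop 0.13 top c [0.504 0.04  0.129] [0.509 0.039 0.128] cyl [0.532 0.034]
scene [260 204  23  35 673] [272. 221.] ztop 0.123 top c [ 0.58  -0.208  0.12 ] [ 0.581 -0.207  0.12 ] cyl [ 0.577 -0.207]
scene [208 213  26  34 700] [221. 229.] ztop 0.123 top c [ 0.574 -0.311  0.12 ] [ 0.575 -0.312  0.121] cyl [ 0.571 -0.312]
scene [264 247  21  11 120] [274. 253.] ztop 0.022 top c [ 0.594 -0.209  0.021] [ 0.597 -0.209  0.019] cyl [ 0.577 -0.206]
scene [216 258  15   8  82] [224. 262.] ztop 0.023 top c [ 0.588 -0.32   0.02 ] [ 0.591 -0.32   0.02 ] cyl [ 0.571 -0.311]
green [375 158  60  54 702] [[0.425, 0.059, 0.056], [0.512, 0.154, 0.061], [0.59, 0.198, 0.064]]
((511.0196533203125, 134.3635
[... 737 characters left out ...]
47 0.127] [0.458 0.048 0.127] cyl [0.46  0.044]
side [223 248  24  34 630] [235. 264.] ztop 0.13 top c [0.554 0.206 0.127] [0.553 0.207 0.127] cyl [0.557 0.205]
side [255 270  25  34 685] [267. 286.] ztop 0.13 top c [0.471 0.212 0.127] [0.471 0.213 0.127] cyl [0.473 0.211]
green [241 209  82  60 783] [[0.432, 0.028, 0.057], [0.51, 0.083, 0.06], [0.6, 0.149, 0.063]]
((515.015625, 88.93890380859375), (130.47134399414062, 176.10989379882812), 83.39302062988281) 0.059809253400685485
green [200 240 153  96 388] [[0.4, 0.016, 0.057], [0.419, 0.257, 0.059], [0.604, 0.272, 0.063]]
((446.7113037109375, 181.7893524169922), (332.3962707519531, 161.29029846191406), 49.40782928466797) 0.05951613844616742
```

View pics/crop.png

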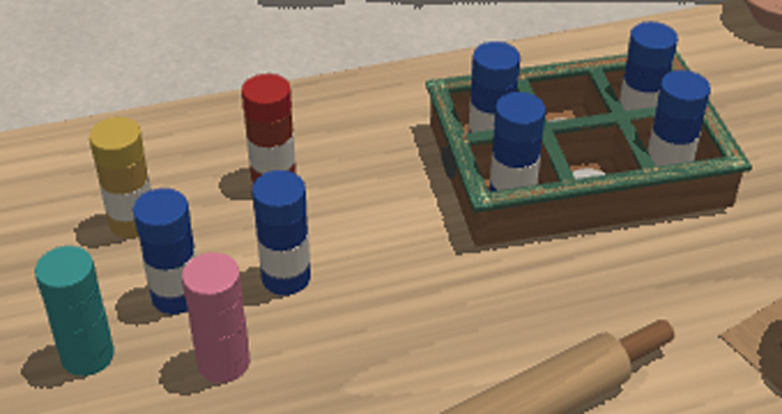

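The crop confirms the blue lids with white labels: (163,250) and (281,232) in the crop. Pink, turquoise, red and yellow are all distinct. Next: the neighbours, the white pads and the crate yaw.

Run:
```python
from meas import *
from scipy.optimize import least_squares
cols={'red':((0,150,60),(6,255,255)),'yellow':((18,110,80),(28,255,255)),'turq':((80,100,50),(98,255,255)),'pink':((160,70,80),(176,255,255))}
for n in ['scene','side']:
    c=cam(n); P=cloud(c)
    for k,(lo,hi) in cols.items():
        for m,s,ce in blobs(c,lo,hi,100):
            q=P[m]; q=q[(q[:,2]>.03)&(q[:,2]<.16)&(q[:,0]>.3)]
            if len(q)<60: continue
            sd=q[q[:,2]<np.percentile(q[:,2],97)-.008]
            e=least_squares(lambda x:np.hypot(sd[:,0]-x[0],sd[:,1]-x[1])-.024,q[:,:2].mean(0),loss='soft_l1',f_scale=.002).x
            print(n,k,ce.round(),np.percentile(q[:,2],97).round(3),e.round(3))
    # pads
    hsv=cv2.cvtColor(c['img'],cv2.COLOR_RGB2HSV)
    m=cv2.inRange(hsv,(0,0,120),(179,60,255))>0
    m&=(abs(P[...,2]-.009)<.007)&(P[...,0]>.4)&(P[...,0]<.62)&(P[...,1]>0.03)&(P[...,1]<.21)
    nn,l,s,ce=cv2.connectedComponentsWithStats(m.astype(np.uint8))
    for i in range(1,nn):
        if s[i,4]>15:
            q=P[l==i]; print(n,'pad',s[i],q.mean(0).round(4),q.min(0).round(3),q.max(0).round(3))
    # cover holes rim: jars in crate tops, ray-cast top circle
    for m,s,ce in blue(c):
        mm=m&(abs(P[...,2]-.128)<.004)&(P[...,1]>0)
        if mm.sum()>40:
            n2,l2,s2,c2=cv2.connectedComponentsWithStats(mm.astype(np.uint8))
            for i in range(1,n2):
                if s2[i,4]>40: print(n,'lid',pts(c,[c2[i]],.128)[0].round(4),s2[i,4])
```

```text
scene red [266. 177.] 0.123 [ 0.434 -0.187]
scene red [617. 216.] 0.157 [0.81  0.487]
scene yellow [201. 197.] 0.123 [ 0.46  -0.338]
scene yellow [277. 374.] 0.034 [ 0.881 -0.27 ]
scene turq [182. 264.] 0.122 [ 0.619 -0.399]
scene pink [244. 267.] 0.122 [ 0.662 -0.283]
scene pad [399 203  14   5  40] [0.5309 0.1261 0.0093] [0.525 0.111 0.005] [0.538 0.145 0.012]
scene lid [0.4764 0.2099 0.128 ] 192
scene lid [0.5589 0.2025 0.128 ] 228
scene lid [0.4628 0.043  0.128 ] 202
scene lid [0.5454 0.0367 0.128 ] 251
side red [378. 170.] 0.122 [ 0.436 -0.188]
side yellow [253. 116.] 0.033 [ 0.877 -0.267]
side yellow [396. 132.] 0.121 [ 0.462 -0.339]
side turq [353.  99.] 0.121 [ 0.621 -0.4  ]
side pink [318. 124.] 0.121 [ 0.664 -0.284]
side pad [256 252  21  15 195] [0.5564 0.115  0.0082] [0.539 0.094 0.004] [0.578 0.133 0.012]
side pad [285 271  23  18 277] [0.4681 0.1223 0.0082] [0.446 0.101 0.004] [0.493 0.14  0.013]
side lid [0.5405 0.0414 0.128 ] 263
side lid [0.4577 0.0482 0.128 ] 301
side lid [0.5531 0.2072 0.128 ] 370
side lid [0.4706 0.2138 0.128 ] 435
```

Crate centre ≈ (0.508, 0.124), yaw ≈ −4.6°, so the free cells are at about (0.550, 0.121) and (0.466, 0.128). The loose blue jars are at (0.578, −0.207) and (0.572, −0.312). Jaws along crate x (tool yaw 85.4°) clear all the neighbours, so I'll turn the tool first.

```bash
python3 -m pendant '[{"rz":6.8},{"rz":6.8},{"rz":6.8},{"rz":6.8},{"rz":6.8},{"rz":6.8},{"rz":6.8},{"rz":6.8},{"rz":6.8},{"rz":6.8},{"rz":6.7},{}]'
cat > delta.py <<'E'
import sys
from h import *
from scipy.spatial.transform import Rotation as Ro
o=env.get_obs(); R=Ro.from_euler('xyz',o['tool_rot'],degrees=True).as_matrix()
t=np.array([float(a) for a in sys.argv[1:4]])
print('t',o['time_s'],'tool mm',((R.T@(t-o['tool_pos']))*1000).round(1),o['tool_pos'].round(4),o['tool_rot'].round(2),'F',o['force'].round(2),'w',o['grip_width'])
E
python3 delta.py 0.578 -0.207 0.207
```

```text
t 0.35 tool mm [-6.139e+02 -6.475e+02  5.000e-01] [0.2216 0.611  0.2072] [-1.7998e+02  1.0000e-02  1.6007e+02] F [ 0.48 -0.03  0.72] w 0.08695280655067308invalid input at $[0]: expected keys rx, ry, rz, tx, ty, tz, jaw
```

```bash
python3 -m pendant '[{"rx":0,"ry":0,"rz":6.8,"tx":0,"ty":0,"tz":0,"jaw":87},{"rx":0,"ry":0,"rz":6.8,"tx":0,"ty":0,"tz":0,"jaw":87},{"rx":0,"ry":0,"rz":6.8,"tx":0,"ty":0,"tz":0,"jaw":87},{"rx":0,"ry":0,"rz":6.8,"tx":0,"ty":0,"tz":0,"jaw":87},{"rx":0,"ry":0,"rz":6.8,"tx":0,"ty":0,"tz":0,"jaw":87},{"rx":0,"ry":0,"rz":6.8,"tx":0,"ty":0,"tz":0,"jaw":87},{"rx":0,"ry":0,"rz":6.8,"tx":0,"ty":0,"tz":0,"jaw":87},{"rx":0,"ry":0,"rz":6.8,"tx":0,"ty":0,"tz":0,"jaw":87},{"rx":0,"ry":0,"rz":6.8,"tx":0,"ty":0,"tz":0,"jaw":87},{"rx":0,"ry":0,"rz":6.8,"tx":0,"ty":0,"tz":0,"jaw":87},{"rx":0,"ry":0,"rz":6.7,"tx":0,"ty":0,"tz":0,"jaw":87},{"rx":0,"ry":0,"rz":0,"tx":0,"ty":0,"tz":0,"jaw":87}]'
python3 delta.py 0.578 -0.207 0.207
```

```text
time_s: 1.35
tool_pos: [0.2216, 0.611, 0.2074]
tool_rot: [180.0, 0.0, 85.2]
force: [1.1, -0.4, 0.3]
grip_width: 0.0872
t 1.35 tool mm [-7.854e+02  4.235e+02  6.000e-01] [0.2216 0.611  0.2074] [179.99   0.    85.21] F [ 1.06 -0.42  0.3 ] w 0.08719508279944205
```

```bash
python3 -m pendant '[{"rx":0,"ry":0,"rz":0,"tx":-20,"ty":12,"tz":0,"jaw":87},{"rx":0,"ry":0,"rz":0,"tx":-34,"ty":22,"tz":0,"jaw":87},{"rx":0,"ry":0,"rz":0,"tx":-34,"ty":22,"tz":0,"jaw":87},{"rx":0,"ry":0,"rz":0,"tx":-34,"ty":22,"tz":0,"jaw":87},{"rx":0,"ry":0,"rz":0,"tx":-34,"ty":22,"tz":0,"jaw":87},{"rx":0,"ry":0,"rz":0,"tx":-34,"ty":22,"tz":0,"jaw":87},{"rx":0,"ry":0,"rz":0,"tx":-34,"ty":22,"tz":0,"jaw":87},{"rx":0,"ry":0,"rz":0,"tx":-34,"ty":22,"tz":0,"jaw":87},{"rx":0,"ry":0,"rz":0,"tx":-34,"ty":22,"tz":0,"jaw":87},{"rx":0,"ry":0,"rz":0,"tx":-34,"ty":22,"tz":0,"jaw":87},{"rx":0,"ry":0,"rz":0,"tx":-34,"ty":22,"tz":0,"jaw":87},{"rx":0,"ry":0,"rz":0,"tx":-34,"ty":22,"tz":0,"jaw":87},{"rx":0,"ry":0,"rz":0,"tx":-20,"ty":10,"tz":0,"jaw":87},{"rx":0,"ry":0,"rz":0,"tx":0,"ty":0,"tz":0,"jaw":87}]'
python3 delta.py 0.578 -0.207 0.207
```

```text
time_s: 2.52
tool_pos: [0.4539, 0.1708, 0.2081]
tool_rot: [179.9, 0.1, 85.0]
force: [-0.2, -0.8, -0.4]
grip_width: 0.0871
t 2.5167 tool mm [-365.6  156.5    1.7] [0.4539 0.1708 0.2081] [1.7989e+02 5.0000e-02 8.5010e+01] F [-0.21 -0.8  -0.42] w 0.08708016875929653
```

```bash
python3 -m pendant '[{"rx":0,"ry":0,"rz":0,"tx":-20,"ty":8,"tz":0,"jaw":87},{"rx":0,"ry":0,"rz":0,"tx":-36,"ty":16,"tz":0,"jaw":87},{"rx":0,"ry":0,"rz":0,"tx":-36,"ty":16,"tz":0,"jaw":87},{"rx":0,"ry":0,"rz":0,"tx":-36,"ty":16,"tz":0,"jaw":87},{"rx":0,"ry":0,"rz":0,"tx":-36,"ty":16,"tz":0,"jaw":87},{"rx":0,"ry":0,"rz":0,"tx":-36,"ty":16,"tz":0,"jaw":87},{"rx":0,"ry":0,"rz":0,"tx":-36,"ty":16,"tz":0,"jaw":87},{"rx":0,"ry":0,"rz":0,"tx":-36,"ty":16,"tz":0,"jaw":87},{"rx":0,"ry":0,"rz":0,"tx":-36,"ty":16,"tz":0,"jaw":87},{"rx":0,"ry":0,"rz":0,"tx":-36,"ty":16,"tz":0,"jaw":87},{"rx":0,"ry":0,"rz":0,"tx":-21.6,"ty":4.5,"tz":0,"jaw":87},{"rx":0,"ry":0,"rz":0,"tx":0,"ty":0,"tz":0,"jaw":87},{"rx":0,"ry":0,"rz":0,"tx":0,"ty":0,"tz":0,"jaw":87}]'
python3 delta.py 0.578 -0.207 0.103
python3 - <<'E'
from h import *
c=cam('wrist'); save(c,'w1.png'); c=cam('scene'); save(c,'s1.png')
E
```

```text
time_s: 3.6
tool_pos: [0.5776, -0.2007, 0.207]
tool_rot: [-180.0, 0.0, 85.4]
force: [-0.5, 1.1, 0.3]
grip_width: 0.0868
t 3.6 tool mm [ -6.2   1.  104. ] [ 0.5776 -0.2007  0.207 ] [-1.7995e+02  1.0000e-02  8.5360e+01] F [-0.52  1.14  0.28] w 0.08682650805561165
```

View pics/w1.png

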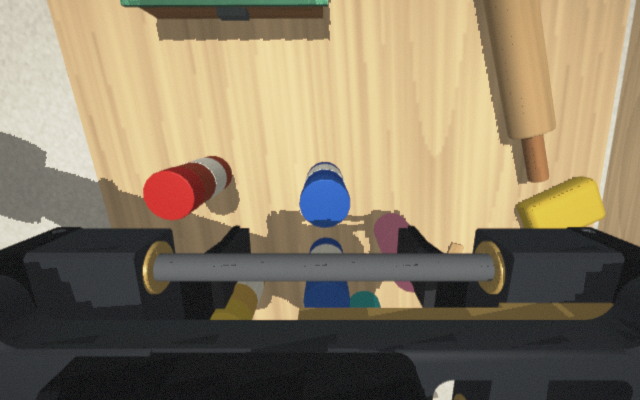

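View pics/s1.png

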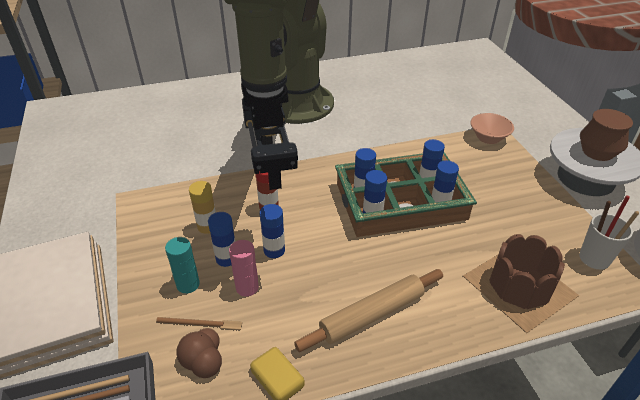

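The wrist view shows the blue lid centred at (325,202), between the fingers sideways, with red at (172,195). In the scene view the gripper hangs near the jar at (271,232). As a cross-check I'll cast the wrist lid onto z=0.12.

Run:
```python
from meas import *
c=cam('wrist');P=cloud(c)
for m,s,ce in blue(c):
    q=m&(abs(P[...,2]-.12)<.004)
    if q.sum()>100:
        cn=max(cv2.findContours(q.astype(np.uint8),0,2)[0],key=cv2.contourArea)
        (e,a,_)=cv2.fitEllipse(cn); print(s,e,a,pts(c,[e],.12), P[q].min(0),P[q].max(0))
```

```text
[ 300  174   49   57 2142] (323.91400146484375, 205.504638671875) (47.52107238769531, 48.28544616699219) [[ 0.57715887 -0.20429612  0.12      ]] [ 0.55456709 -0.22881609  0.11643877] [ 0.59971279 -0.18168053  0.12269925]
[ 304  282   44   25 1030] (325.12701416015625, 295.9727478027344) (24.604473114013672, 45.557472229003906) [[ 0.57106157 -0.29980846  0.12      ]] [ 0.54867063 -0.31294676  0.11606015] [ 0.59317883 -0.28621723  0.12241783]
```

All views agree within 3 mm. Moving down to TCP z≈0.095, which puts the grasp point at 0.100, then closing.

```bash
python3 -m pendant '[{"rx":0,"ry":0,"rz":0,"tx":-5.3,"ty":0,"tz":10,"jaw":87},{"rx":0,"ry":0,"rz":0,"tx":0,"ty":0,"tz":20,"jaw":87},{"rx":0,"ry":0,"rz":0,"tx":0,"ty":0,"tz":20,"jaw":87},{"rx":0,"ry":0,"rz":0,"tx":0,"ty":0,"tz":20,"jaw":87},{"rx":0,"ry":0,"rz":0,"tx":0,"ty":0,"tz":20,"jaw":87},{"rx":0,"ry":0,"rz":0,"tx":0,"ty":0,"tz":15,"jaw":87},{"rx":0,"ry":0,"rz":0,"tx":0,"ty":0,"tz":7,"jaw":87},{"rx":0,"ry":0,"rz":0,"tx":0,"ty":0,"tz":0,"jaw":87},{"rx":0,"ry":0,"rz":0,"tx":0,"ty":0,"tz":0,"jaw":87},{"rx":0,"ry":0,"rz":0,"tx":0,"ty":0,"tz":0,"jaw":60},{"rx":0,"ry":0,"rz":0,"tx":0,"ty":0,"tz":0,"jaw":52},{"rx":0,"ry":0,"rz":0,"tx":0,"ty":0,"tz":0,"jaw":47},{"rx":0,"ry":0,"rz":0,"tx":0,"ty":0,"tz":0,"jaw":44},{"rx":0,"ry":0,"rz":0,"tx":0,"ty":0,"tz":0,"jaw":40},{"rx":0,"ry":0,"rz":0,"tx":0,"ty":0,"tz":0,"jaw":40},{"rx":0,"ry":0,"rz":0,"tx":0,"ty":0,"tz":0,"jaw":40}]' 25
python3 delta.py 0.578 -0.207 0.247
```

```text
time_s: 5.08
tool_pos: [0.5775, -0.2051, 0.0955]
tool_rot: [180.0, -0.0, 85.4]
force: [0.7, 0.5, -0.2]
grip_width: 0.0485
t 5.0833 tool mm [  -1.8    0.7 -151.5] [ 0.5775 -0.2051  0.0955] [ 1.7999e+02 -1.0000e-02  8.5380e+01] F [ 0.67  0.53 -0.23] w 0.04849623840878261
```

Width 48.5 mm means it is gripped. Lifting 150 mm.

```bash
python3 -m pendant '[{"rx":0,"ry":0,"rz":0,"tx":0,"ty":0,"tz":-5,"jaw":40},{"rx":0,"ry":0,"rz":0,"tx":0,"ty":0,"tz":-15,"jaw":40},{"rx":0,"ry":0,"rz":0,"tx":0,"ty":0,"tz":-25,"jaw":40},{"rx":0,"ry":0,"rz":0,"tx":0,"ty":0,"tz":-30,"jaw":40},{"rx":0,"ry":0,"rz":0,"tx":0,"ty":0,"tz":-30,"jaw":40},{"rx":0,"ry":0,"rz":0,"tx":0,"ty":0,"tz":-25,"jaw":40},{"rx":0,"ry":0,"rz":0,"tx":0,"ty":0,"tz":-15,"jaw":40},{"rx":0,"ry":0,"rz":0,"tx":0,"ty":0,"tz":-7,"jaw":40},{"rx":0,"ry":0,"rz":0,"tx":0,"ty":0,"tz":0,"jaw":40},{"rx":0,"ry":0,"rz":0,"tx":0,"ty":0,"tz":0,"jaw":40}]'
python3 delta.py 0.550 0.121 0.247
```

```text
time_s: 5.92
tool_pos: [0.5769, -0.2049, 0.2464]
tool_rot: [-179.9, -0.0, 85.4]
force: [-0.2, 0.7, -4.6]
grip_width: 0.0468
t 5.9167 tool mm [322.7 -53.1  -0.4] [ 0.5769 -0.2049  0.2464] [-1.7992e+02 -2.0000e-02  8.5380e+01] F [-0.2   0.75 -4.64] w 0.04680851378966847
```

```bash
python3 -m pendant '[{"rx":0,"ry":0,"rz":0,"tx":12,"ty":-3,"tz":0,"jaw":40},{"rx":0,"ry":0,"rz":0,"tx":24,"ty":-4,"tz":0,"jaw":40},{"rx":0,"ry":0,"rz":0,"tx":32,"ty":-5,"tz":0,"jaw":40},{"rx":0,"ry":0,"rz":0,"tx":32,"ty":-5,"tz":0,"jaw":40},{"rx":0,"ry":0,"rz":0,"tx":32,"ty":-5,"tz":0,"jaw":40},{"rx":0,"ry":0,"rz":0,"tx":32,"ty":-5,"tz":0,"jaw":40},{"rx":0,"ry":0,"rz":0,"tx":32,"ty":-5,"tz":0,"jaw":40},{"rx":0,"ry":0,"rz":0,"tx":32,"ty":-5,"tz":0,"jaw":40},{"rx":0,"ry":0,"rz":0,"tx":32,"ty":-5,"tz":0,"jaw":40},{"rx":0,"ry":0,"rz":0,"tx":32,"ty":-5,"tz":0,"jaw":40},{"rx":0,"ry":0,"rz":0,"tx":20,"ty":-4,"tz":0,"jaw":40},{"rx":0,"ry":0,"rz":0,"tx":10.7,"ty":-2.1,"tz":0,"jaw":40},{"rx":0,"ry":0,"rz":0,"tx":0,"ty":0,"tz":0,"jaw":40},{"rx":0,"ry":0,"rz":0,"tx":0,"ty":0,"tz":0,"jaw":40},{"rx":0,"ry":0,"rz":0,"tx":0,"ty":0,"tz":0,"jaw":40}]'
python3 delta.py 0.550 0.121 0.247
python3 - <<'E'
from h import *
c=cam('wrist'); save(c,'w2.png'); c=cam('scene'); save(c,'s2.png')
c=cam('side'); save(c,'d2.png')
E
```

```text
time_s: 7.17
tool_pos: [0.5507, 0.1178, 0.247]
tool_rot: [-180.0, 0.1, 85.2]
force: [0.7, -1.0, -3.1]
grip_width: 0.0471
t 7.1667 tool mm [ 3.1 -0.9 -0. ] [0.5507 0.1178 0.247 ] [-1.7998e+02  1.0000e-01  8.5180e+01] F [ 0.68 -0.96 -3.08] w 0.04707157686346078
```

View pics/w2.png

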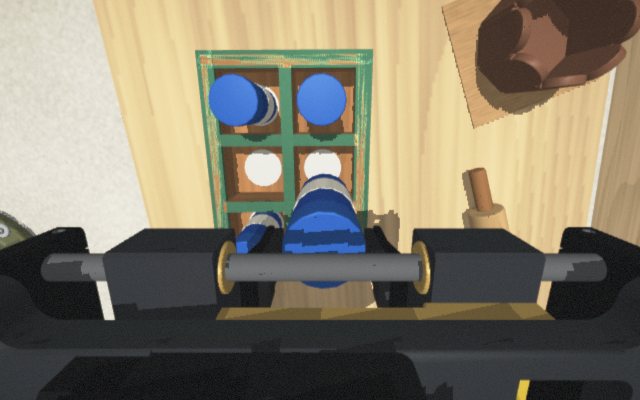

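View pics/s2.png

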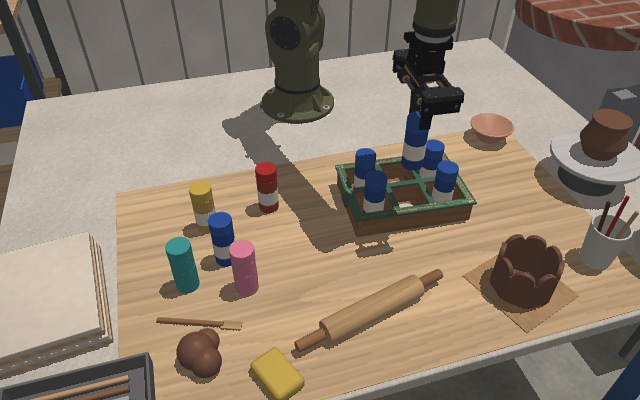

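View pics/d2.png

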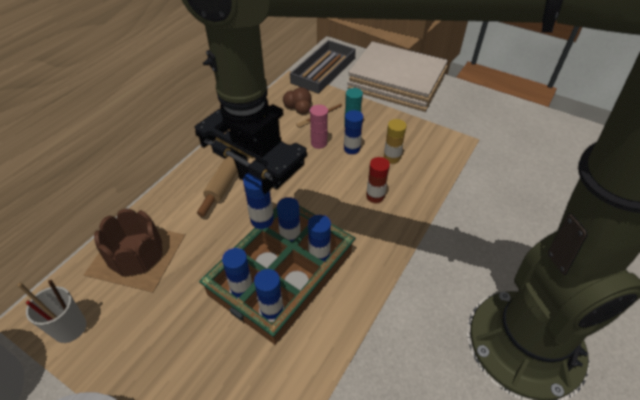

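The wrist view shows the held jar (325,230) in line with the near empty cell (pad at 323,165). The other empty pad is at (263,168). I'll check the pad centres and the held jar's centre from this view.

```bash
cat > chk.py <<'E'
from meas import *
from scipy.optimize import least_squares
c=cam('wrist');P=cloud(c); hsv=cv2.cvtColor(c['img'],cv2.COLOR_RGB2HSV)
m=cv2.inRange(hsv,(0,0,150),(179,50,255))>0
m&=(abs(P[...,2]-.008)<.006)&(P[...,0]>.4)&(P[...,0]<.6)&(P[...,1]>.05)&(P[...,1]<.2)
n,l,s,ce=cv2.connectedComponentsWithStats(m.astype(np.uint8))
for i in range(1,n):
    if s[i,4]>80:
        q=P[l==i]; cn=max(cv2.findContours((l==i).astype(np.uint8),0,2)[0],key=cv2.contourArea)
        e=cv2.fitEllipse(cn); print('pad',s[i],e[1],pts(c,[e[0]],.008).round(4),q.min(0).round(3),q.max(0).round(3))
for m,s,ce in blue(c):
    q=P[m]; zt=np.percentile(q[:,2],97)
    mm=m&(abs(P[...,2]-.128)<.005)
    if mm.sum()>500 and zt<.14:
        cn=max(cv2.findContours(mm.astype(np.uint8),0,2)[0],key=cv2.contourArea); e=cv2.fitEllipse(cn)
        print('lid',s,e[1],pts(c,[e[0]],.128).round(4))
    elif zt>.15:
        sd=q[(q[:,2]<zt-.01)]
        x=least_squares(lambda x:np.hypot(sd[:,0]-x[0],sd[:,1]-x[1])-.024,sd[:,:2].mean(0)+[0,-.02],loss='soft_l1',f_scale=.002).x
        print('held',zt.round(3),x.round(4),len(sd),'ztop',q[:,2].max().round(3))
g=cv2.inRange(hsv,(60,60,30),(90,255,200))>0
g&=abs(P[...,2]-.06)<.008
print('green z',P[g][:,2].mean(),P[g].min(0),P[g].max(0))
E
python3 chk.py; python3 delta.py 0.550 0.121 0.247
```

```text
pad [245 153  36  34 989] (32.98506164550781, 37.256446838378906) [[0.4642 0.1279 0.008 ]] [0.439 0.103 0.007] [0.49  0.151 0.012]
pad [304 153  37  27 736] (26.829833984375, 38.259910583496094) [[0.5482 0.1258 0.008 ]] [0.523 0.108 0.007] [0.574 0.145 0.012]
lid [ 297   75   49   51 1936] (47.41383361816406, 50.591732025146484) [[0.5548 0.2067 0.128 ]]
lid [ 209   76   58   51 2287] (47.686092376708984, 52.36659622192383) [[0.4721 0.2131 0.128 ]]
held 0.274 [0.5499 0.1173] 962 ztop 0.425
t 7.3667 tool mm [ 2.  -1.   0.6] [0.5508 0.119  0.2476] [179.98   0.    85.21] F [-0.2  -0.4  -2.43] w 0.04703133562131336chk.py:19: RuntimeWarning: Mean of empty slice.
  x=least_squares(lambda x:np.hypot(sd[:,0]-x[0],sd[:,1]-x[1])-.024,sd[:,:2].mean(0)+[0,-.02],loss='soft_l1',f_scale=.002).x
  ret = um.true_divide(
Traceback (most recent call last):
  File "chk.py", line 19, in <module>
    x=least_squares(lambda x:np.hypot(sd[:,0]-x[0],sd[:,1]-x[1])-.024,sd[:,:2].mean(0)+[0,-.02],loss='soft_l1',f_scale=.002).x
      ~~~~~~~~~~~~~^^^^^^^^^^^^^^^^^^^^^^^^^^^^^^^^^^^^^^^^^^^^^^^^^^^^^^^^^^^^^^^^^^^^^^^^^^^^^^^^^^^^^^^^^^^^^^^^^^^^^^^^^
ValueError: Initial guess is outside of provided bounds
```

Everything agrees within about 2 mm, against 11 mm of slack per side. Lowering now, stopping a little above the floor.

```bash
python3 -m pendant '[{"rx":0,"ry":0,"rz":0,"tx":4,"ty":-1,"tz":0,"jaw":40},{"rx":0,"ry":0,"rz":0,"tx":0,"ty":0,"tz":8,"jaw":40},{"rx":0,"ry":0,"rz":0,"tx":0,"ty":0,"tz":15,"jaw":40},{"rx":0,"ry":0,"rz":0,"tx":0,"ty":0,"tz":15,"jaw":40},{"rx":0,"ry":0,"rz":0,"tx":0,"ty":0,"tz":15,"jaw":40},{"rx":0,"ry":0,"rz":0,"tx":0,"ty":0,"tz":15,"jaw":40},{"rx":0,"ry":0,"rz":0,"tx":0,"ty":0,"tz":15,"jaw":40},{"rx":0,"ry":0,"rz":0,"tx":0,"ty":0,"tz":15,"jaw":40},{"rx":0,"ry":0,"rz":0,"tx":0,"ty":0,"tz":15,"jaw":40},{"rx":0,"ry":0,"rz":0,"tx":0,"ty":0,"tz":12,"jaw":40},{"rx":0,"ry":0,"rz":0,"tx":0,"ty":0,"tz":8,"jaw":40},{"rx":0,"ry":0,"rz":0,"tx":0,"ty":0,"tz":4,"jaw":40},{"rx":0,"ry":0,"rz":0,"tx":0,"ty":0,"tz":2,"jaw":40},{"rx":0,"ry":0,"rz":0,"tx":0,"ty":0,"tz":0,"jaw":40},{"rx":0,"ry":0,"rz":0,"tx":0,"ty":0,"tz":0,"jaw":40},{"rx":0,"ry":0,"rz":0,"tx":0,"ty":0,"tz":0,"jaw":40}]'
python3 delta.py 0.550 0.122 0.1035
```

```text
time_s: 8.7
tool_pos: [0.5505, 0.125, 0.1093]
tool_rot: [179.9, -0.0, 85.4]
force: [0.4, 0.1, -3.1]
grip_width: 0.0469
t 8.7 tool mm [-3.  -0.2  5.8] [0.5505 0.125  0.1093] [ 1.7992e+02 -4.0000e-02  8.5370e+01] F [ 0.43  0.13 -3.14] w 0.04693594907907668
```

```bash
python3 -m pendant '[{"rx":0,"ry":0,"rz":0,"tx":-2,"ty":0,"tz":1,"jaw":40},{"rx":0,"ry":0,"rz":0,"tx":0,"ty":0,"tz":1,"jaw":40},{"rx":0,"ry":0,"rz":0,"tx":0,"ty":0,"tz":1,"jaw":40},{"rx":0,"ry":0,"rz":0,"tx":0,"ty":0,"tz":1,"jaw":40},{"rx":0,"ry":0,"rz":0,"tx":0,"ty":0,"tz":0,"jaw":40},{"rx":0,"ry":0,"rz":0,"tx":0,"ty":0,"tz":0,"jaw":40}]'
python3 -m pendant '[{"rx":0,"ry":0,"rz":0,"tx":0,"ty":0,"tz":0.7,"jaw":40},{"rx":0,"ry":0,"rz":0,"tx":0,"ty":0,"tz":0.5,"jaw":40},{"rx":0,"ry":0,"rz":0,"tx":0,"ty":0,"tz":0,"jaw":40},{"rx":0,"ry":0,"rz":0,"tx":0,"ty":0,"tz":0,"jaw":40}]'
python3 delta.py 0.550 0.122 0.1035
```

```text
time_s: 9.2
tool_pos: [0.5496, 0.1229, 0.1044]
tool_rot: [-180.0, 0.0, 85.4]
force: [0.4, -0.2, -3.2]
grip_width: 0.0471
time_s: 9.53
tool_pos: [0.5498, 0.1229, 0.1035]
tool_rot: [180.0, -0.0, 85.4]
force: [-0.8, -0.3, -1.3]
grip_width: 0.0472
t 9.5333 tool mm [-0.9  0.2  0. ] [0.5498 0.1229 0.1035] [ 1.7998e+02 -2.0000e-02  8.5370e+01] F [-0.81 -0.3  -1.35] w 0.047186827139149
```

```bash
python3 -m pendant '[{"rx":0,"ry":0,"rz":0,"tx":0,"ty":0,"tz":0.5,"jaw":40},{"rx":0,"ry":0,"rz":0,"tx":0,"ty":0,"tz":0.4,"jaw":40},{"rx":0,"ry":0,"rz":0,"tx":0,"ty":0,"tz":0,"jaw":40},{"rx":0,"ry":0,"rz":0,"tx":0,"ty":0,"tz":0,"jaw":40}]'
python3 delta.py 0.550 0.122 0.1035
```

```text
time_s: 9.87
tool_pos: [0.5502, 0.123, 0.1035]
tool_rot: [179.9, -0.1, 85.4]
force: [-1.0, 0.7, 4.8]
grip_width: 0.0474
t 9.8667 tool mm [-1.  -0.1 -0. ] [0.5502 0.123  0.1035] [ 1.7995e+02 -5.0000e-02  8.5370e+01] F [-1.04  0.66  4.76] w 0.047378968314171446
```

The jar is on the floor (the force reversed to +4.8 N). Opening gently, then retreating straight up.

```bash
python3 -m pendant '[{"rx":0,"ry":0,"rz":0,"tx":0,"ty":0,"tz":0,"jaw":49},{"rx":0,"ry":0,"rz":0,"tx":0,"ty":0,"tz":0,"jaw":52},{"rx":0,"ry":0,"rz":0,"tx":0,"ty":0,"tz":0,"jaw":58},{"rx":0,"ry":0,"rz":0,"tx":0,"ty":0,"tz":0,"jaw":66},{"rx":0,"ry":0,"rz":0,"tx":0,"ty":0,"tz":0,"jaw":66},{"rx":0,"ry":0,"rz":0,"tx":0,"ty":0,"tz":0,"jaw":66},{"rx":0,"ry":0,"rz":0,"tx":0,"ty":0,"tz":-5,"jaw":66},{"rx":0,"ry":0,"rz":0,"tx":0,"ty":0,"tz":-15,"jaw":66},{"rx":0,"ry":0,"rz":0,"tx":0,"ty":0,"tz":-25,"jaw":66},{"rx":0,"ry":0,"rz":0,"tx":0,"ty":0,"tz":-25,"jaw":66},{"rx":0,"ry":0,"rz":0,"tx":0,"ty":0,"tz":-20,"jaw":66},{"rx":0,"ry":0,"rz":0,"tx":0,"ty":0,"tz":-10,"jaw":66},{"rx":0,"ry":0,"rz":0,"tx":0,"ty":0,"tz":0,"jaw":66}]'
python3 delta.py 0.5715 -0.310 0.2035
python3 - <<'E'
from h import *
c=cam('scene'); cv2.imwrite('pics/s3.png',cv2.resize(c['img'][100:260,300:500,::-1],None,fx=3,fy=3))
E
```

```text
time_s: 10.95
tool_pos: [0.5512, 0.1232, 0.205]
tool_rot: [179.8, -0.1, 85.4]
force: [1.3, 0.3, 0.4]
grip_width: 0.0656
t 10.95 tool mm [-430.1   55.1    0.7] [0.5512 0.1232 0.205 ] [ 1.7976e+02 -1.4000e-01  8.5370e+01] F [1.31 0.26 0.42] w 0.06559644149541442
```

View pics/s3.png

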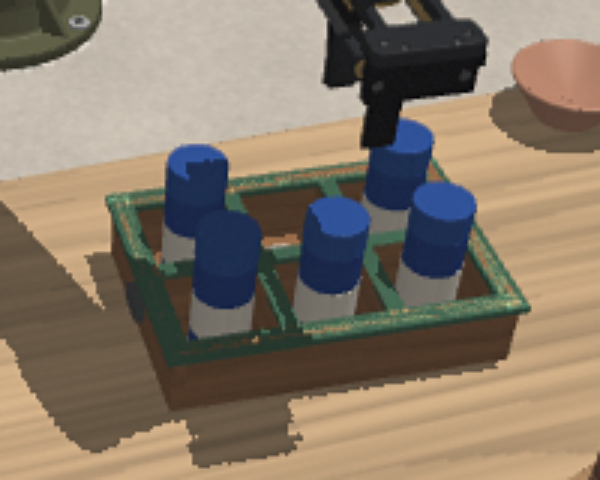

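Jar 1 stands upright in the near middle cell (336,255 in the crop). Now moving to jar 2.

```bash
python3 -m pendant '[{"rx":0,"ry":0,"rz":0,"tx":-15,"ty":1,"tz":0,"jaw":66},{"rx":0,"ry":0,"rz":0,"tx":-30,"ty":4,"tz":0,"jaw":66},{"rx":0,"ry":0,"rz":0,"tx":-35,"ty":5,"tz":0,"jaw":72},{"rx":0,"ry":0,"rz":0,"tx":-35,"ty":5,"tz":0,"jaw":72},{"rx":0,"ry":0,"rz":0,"tx":-35,"ty":5,"tz":0,"jaw":72},{"rx":0,"ry":0,"rz":0,"tx":-35,"ty":5,"tz":0,"jaw":72},{"rx":0,"ry":0,"rz":0,"tx":-35,"ty":5,"tz":0,"jaw":72},{"rx":0,"ry":0,"rz":0,"tx":-35,"ty":5,"tz":0,"jaw":72},{"rx":0,"ry":0,"rz":0,"tx":-35,"ty":5,"tz":0,"jaw":72},{"rx":0,"ry":0,"rz":0,"tx":-35,"ty":5,"tz":0,"jaw":72},{"rx":0,"ry":0,"rz":0,"tx":-35,"ty":5,"tz":0,"jaw":72},{"rx":0,"ry":0,"rz":0,"tx":-30,"ty":3,"tz":0,"jaw":72},{"rx":0,"ry":0,"rz":0,"tx":-20,"ty":2,"tz":0,"jaw":72},{"rx":0,"ry":0,"rz":0,"tx":0,"ty":0,"tz":0,"jaw":72},{"rx":0,"ry":0,"rz":0,"tx":0,"ty":0,"tz":0,"jaw":72},{"rx":0,"ry":0,"rz":0,"tx":0,"ty":0,"tz":0,"jaw":72}]'
python3 - <<'E'
from meas import *
c=cam('wrist');P=cloud(c);save(c,'w4.png')
for m,s,ce in blue(c):
    q=m&(abs(P[...,2]-.12)<.004)
    if q.sum()>100:
        cn=max(cv2.findContours(q.astype(np.uint8),0,2)[0],key=cv2.contourArea)
        (e,a,_)=cv2.fitEllipse(cn); print(s,e,a,pts(c,[e],.12))
E
python3 delta.py 0.5715 -0.310 0.095
```

```text
time_s: 12.33
tool_pos: [0.5706, -0.2897, 0.201]
tool_rot: [-179.9, -0.1, 85.4]
force: [-0.4, 0.3, 0.2]
grip_width: 0.072
[ 302  186   50   59 2259] (326.5813903808594, 220.2349395751953) (47.21210861206055, 49.17793273925781) [[ 0.57082681 -0.30887835  0.12      ]]
t 12.3833 tool mm [-21.1   2.2 106.2] [ 0.5711 -0.2889  0.2013] [-1.7991e+02 -8.0000e-02  8.5440e+01] F [ 0.13  0.22 -0.72] w 0.07210184373965686
```

View pics/w4.png

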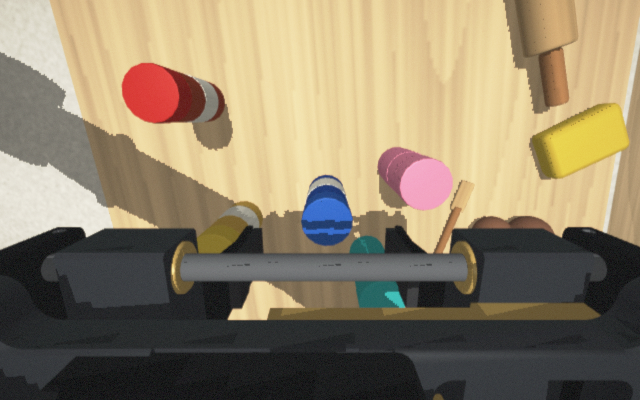

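The blue lid is at (327,218), pink at (425,182) and yellow at (230,225), all clear of the fingers. The wrist ray gives (0.571, −0.309), which agrees. Moving down and gripping.

```bash
python3 -m pendant '[{"rx":0,"ry":0,"rz":0,"tx":-21.5,"ty":1,"tz":0,"jaw":72},{"rx":0,"ry":0,"rz":0,"tx":0,"ty":0,"tz":10,"jaw":72},{"rx":0,"ry":0,"rz":0,"tx":0,"ty":0,"tz":20,"jaw":72},{"rx":0,"ry":0,"rz":0,"tx":0,"ty":0,"tz":20,"jaw":72},{"rx":0,"ry":0,"rz":0,"tx":0,"ty":0,"tz":20,"jaw":72},{"rx":0,"ry":0,"rz":0,"tx":0,"ty":0,"tz":18,"jaw":72},{"rx":0,"ry":0,"rz":0,"tx":0,"ty":0,"tz":12,"jaw":72},{"rx":0,"ry":0,"rz":0,"tx":0,"ty":0,"tz":6,"jaw":72},{"rx":0,"ry":0,"rz":0,"tx":0,"ty":0,"tz":0,"jaw":72},{"rx":0,"ry":0,"rz":0,"tx":0,"ty":0,"tz":0,"jaw":72}]'
python3 delta.py 0.5713 -0.3105 0.095
```

```text
time_s: 13.22
tool_pos: [0.571, -0.3114, 0.0967]
tool_rot: [180.0, 0.0, 85.4]
force: [1.5, -0.2, 0.3]
grip_width: 0.0718
t 13.2167 tool mm [1.  0.2 1.7] [ 0.571  -0.3114  0.0967] [179.98   0.    85.4 ] F [ 1.47 -0.21  0.34] w 0.0717726663934086
```

```bash
python3 -m pendant '[{"rx":0,"ry":0,"rz":0,"tx":0,"ty":0,"tz":0,"jaw":60},{"rx":0,"ry":0,"rz":0,"tx":0,"ty":0,"tz":0,"jaw":52},{"rx":0,"ry":0,"rz":0,"tx":0,"ty":0,"tz":0,"jaw":47},{"rx":0,"ry":0,"rz":0,"tx":0,"ty":0,"tz":0,"jaw":44},{"rx":0,"ry":0,"rz":0,"tx":0,"ty":0,"tz":0,"jaw":40},{"rx":0,"ry":0,"rz":0,"tx":0,"ty":0,"tz":0,"jaw":40},{"rx":0,"ry":0,"rz":0,"tx":0,"ty":0,"tz":0,"jaw":40}]' 25
python3 delta.py 0.4663 0.128 0.247
```

```text
time_s: 13.8
tool_pos: [0.571, -0.312, 0.0968]
tool_rot: [179.9, 0.0, 85.4]
force: [-0.5, 0.3, 2.4]
grip_width: 0.0467
t 13.8 tool mm [ 430.1 -139.7 -150.4] [ 0.571  -0.312   0.0968] [1.7995e+02 1.0000e-02 8.5370e+01] F [-0.5   0.25  2.44] w 0.04670036374291254
```

Gripped. TCP z here is 0.0968 with the jar on the table, so I expect floor contact at about 0.1048. Lifting.

```bash
python3 -m pendant '[{"rx":0,"ry":0,"rz":0,"tx":0,"ty":0,"tz":-5,"jaw":40},{"rx":0,"ry":0,"rz":0,"tx":0,"ty":0,"tz":-15,"jaw":40},{"rx":0,"ry":0,"rz":0,"tx":0,"ty":0,"tz":-25,"jaw":40},{"rx":0,"ry":0,"rz":0,"tx":0,"ty":0,"tz":-30,"jaw":40},{"rx":0,"ry":0,"rz":0,"tx":0,"ty":0,"tz":-30,"jaw":40},{"rx":0,"ry":0,"rz":0,"tx":0,"ty":0,"tz":-25,"jaw":40},{"rx":0,"ry":0,"rz":0,"tx":0,"ty":0,"tz":-15,"jaw":40},{"rx":0,"ry":0,"rz":0,"tx":0,"ty":0,"tz":-7,"jaw":40},{"rx":0,"ry":0,"rz":0,"tx":0,"ty":0,"tz":0,"jaw":40},{"rx":0,"ry":0,"rz":0,"tx":0,"ty":0,"tz":0,"jaw":40}]'
python3 -m pendant '[{"rx":0,"ry":0,"rz":0,"tx":10,"ty":-3,"tz":0,"jaw":40},{"rx":0,"ry":0,"rz":0,"tx":24,"ty":-8,"tz":0,"jaw":40},{"rx":0,"ry":0,"rz":0,"tx":32,"ty":-10,"tz":0,"jaw":40},{"rx":0,"ry":0,"rz":0,"tx":32,"ty":-10,"tz":0,"jaw":40},{"rx":0,"ry":0,"rz":0,"tx":32,"ty":-10,"tz":0,"jaw":40},{"rx":0,"ry":0,"rz":0,"tx":32,"ty":-10,"tz":0,"jaw":40},{"rx":0,"ry":0,"rz":0,"tx":32,"ty":-10,"tz":0,"jaw":40},{"rx":0,"ry":0,"rz":0,"tx":32,"ty":-10,"tz":0,"jaw":40},{"rx":0,"ry":0,"rz":0,"tx":32,"ty":-10,"tz":0,"jaw":40},{"rx":0,"ry":0,"rz":0,"tx":32,"ty":-12,"tz":0,"jaw":40},{"rx":0,"ry":0,"rz":0,"tx":32,"ty":-12,"tz":0,"jaw":40},{"rx":0,"ry":0,"rz":0,"tx":32,"ty":-12,"tz":0,"jaw":40},{"rx":0,"ry":0,"rz":0,"tx":32,"ty":-12,"tz":0,"jaw":40},{"rx":0,"ry":0,"rz":0,"tx":25,"ty":-7,"tz":0,"jaw":40},{"rx":0,"ry":0,"rz":0,"tx":14,"ty":-3,"tz":0,"jaw":40},{"rx":0,"ry":0,"rz":0,"tx":0,"ty":0,"tz":0,"jaw":40},{"rx":0,"ry":0,"rz":0,"tx":0,"ty":0,"tz":0,"jaw":40},{"rx":0,"ry":0,"rz":0,"tx":0,"ty":0,"tz":0,"jaw":40}]'
python3 delta.py 0.4663 0.128 0.247
python3 - <<'E'
from h import *
c=cam('wrist'); save(c,'w5.png')
E
python3 chk.py 2>/dev/null
```

```text
time_s: 14.63
tool_pos: [0.5703, -0.3114, 0.2474]
tool_rot: [-179.9, -0.0, 85.4]
force: [-1.2, -0.3, -2.1]
grip_width: 0.0469
time_s: 16.13
tool_pos: [0.466, 0.1217, 0.2476]
tool_rot: [-179.9, 0.1, 85.3]
force: [-0.0, -0.2, -1.6]
grip_width: 0.0469
t 16.1333 tool mm [ 6.3 -0.2  0.6] [0.466  0.1217 0.2476] [-1.7994e+02  9.0000e-02  8.5310e+01] F [-0.04 -0.18 -1.63] w 0.04692831932042703
pad [305 150  36  27 751] (26.316753387451172, 39.419578552246094) [[0.4648 0.1314 0.008 ]] [0.439 0.113 0.007] [0.49  0.151 0.012]
pad [364 150  12  26  81] (12.49704647064209, 24.694751739501953) [[0.5333 0.1266 0.008 ]] [0.523 0.11  0.007] [0.539 0.145 0.013]
lid [ 298   71   48   51 1936] (47.474365234375, 50.721885681152344) [[0.4712 0.2134 0.128 ]]
lid [ 377   70   57   52 2282] (47.4824333190918, 52.762638092041016) [[0.5538 0.2066 0.128 ]]
lid [ 375  155   53   50 1951] (43.33864212036133, 46.021949768066406) [[0.5482 0.1234 0.128 ]]
held 0.273 [0.4656 0.1221] 871 ztop 0.425
green z 0.06064196725541151 [0.40211709 0.04426269 0.05368332] [0.6159215  0.27392281 0.06333884]
```

View pics/w5.png

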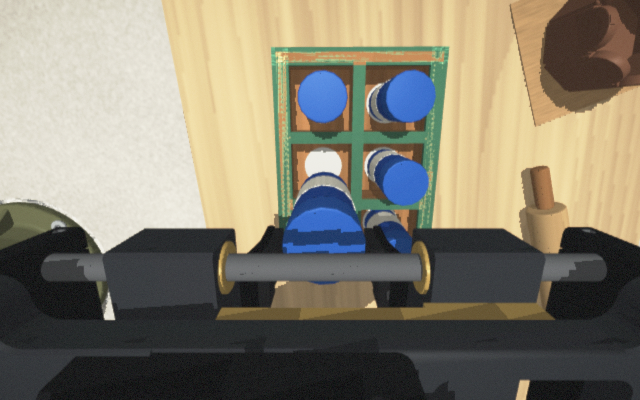

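Jar 1's lid is at (402,180), upright. The held jar lines up with the last free pad (323,160). Lowering.

```bash
python3 -m pendant '[{"rx":0,"ry":0,"rz":0,"tx":4,"ty":0,"tz":0,"jaw":40},{"rx":0,"ry":0,"rz":0,"tx":0,"ty":0,"tz":8,"jaw":40},{"rx":0,"ry":0,"rz":0,"tx":0,"ty":0,"tz":15,"jaw":40},{"rx":0,"ry":0,"rz":0,"tx":0,"ty":0,"tz":15,"jaw":40},{"rx":0,"ry":0,"rz":0,"tx":0,"ty":0,"tz":15,"jaw":40},{"rx":0,"ry":0,"rz":0,"tx":0,"ty":0,"tz":15,"jaw":40},{"rx":0,"ry":0,"rz":0,"tx":0,"ty":0,"tz":15,"jaw":40},{"rx":0,"ry":0,"rz":0,"tx":0,"ty":0,"tz":15,"jaw":40},{"rx":0,"ry":0,"rz":0,"tx":0,"ty":0,"tz":15,"jaw":40},{"rx":0,"ry":0,"rz":0,"tx":0,"ty":0,"tz":12,"jaw":40},{"rx":0,"ry":0,"rz":0,"tx":0,"ty":0,"tz":8,"jaw":40},{"rx":0,"ry":0,"rz":0,"tx":0,"ty":0,"tz":3,"jaw":40},{"rx":0,"ry":0,"rz":0,"tx":0,"ty":0,"tz":1,"jaw":40},{"rx":0,"ry":0,"rz":0,"tx":0,"ty":0,"tz":0,"jaw":40},{"rx":0,"ry":0,"rz":0,"tx":0,"ty":0,"tz":0,"jaw":40},{"rx":0,"ry":0,"rz":0,"tx":0,"ty":0,"tz":0,"jaw":40}]'
python3 delta.py 0.466 0.1275 0.1048
```

```text
time_s: 17.57
tool_pos: [0.4673, 0.1273, 0.1121]
tool_rot: [179.9, -0.1, 85.4]
force: [0.7, -0.0, -2.2]
grip_width: 0.0471
t 17.5667 tool mm [ 0.1 -1.3  7.3] [0.4673 0.1273 0.1121] [ 1.7993e+02 -5.0000e-02  8.5370e+01] F [ 0.73 -0.02 -2.15] w 0.04705254094607941
```

```bash
python3 -m pendant '[{"rx":0,"ry":0,"rz":0,"tx":0,"ty":-1,"tz":1.5,"jaw":40},{"rx":0,"ry":0,"rz":0,"tx":0,"ty":0,"tz":1.5,"jaw":40},{"rx":0,"ry":0,"rz":0,"tx":0,"ty":0,"tz":1,"jaw":40},{"rx":0,"ry":0,"rz":0,"tx":0,"ty":0,"tz":1,"jaw":40},{"rx":0,"ry":0,"rz":0,"tx":0,"ty":0,"tz":0.7,"jaw":40},{"rx":0,"ry":0,"rz":0,"tx":0,"ty":0,"tz":0,"jaw":40},{"rx":0,"ry":0,"rz":0,"tx":0,"ty":0,"tz":0,"jaw":40}]'
python3 -m pendant '[{"rx":0,"ry":0,"rz":0,"tx":0,"ty":0,"tz":0.5,"jaw":40},{"rx":0,"ry":0,"rz":0,"tx":0,"ty":0,"tz":0.5,"jaw":40},{"rx":0,"ry":0,"rz":0,"tx":0,"ty":0,"tz":0,"jaw":40},{"rx":0,"ry":0,"rz":0,"tx":0,"ty":0,"tz":0,"jaw":40}]'
python3 delta.py 0.466 0.1275 0.1048
```

```text
time_s: 18.15
tool_pos: [0.4657, 0.1271, 0.1056]
tool_rot: [-180.0, 0.0, 85.4]
force: [-0.1, -0.3, -1.8]
grip_width: 0.0473
time_s: 18.48
tool_pos: [0.4659, 0.1272, 0.1048]
tool_rot: [180.0, -0.0, 85.4]
force: [0.4, 0.7, -1.5]
grip_width: 0.0472
t 18.4833 tool mm [ 0.4  0.1 -0. ] [0.4659 0.1272 0.1048] [ 1.7998e+02 -1.0000e-02  8.5370e+01] F [ 0.4   0.72 -1.47] w 0.047202514401020336
```

```bash
python3 -m pendant '[{"rx":0,"ry":0,"rz":0,"tx":0,"ty":0,"tz":0.5,"jaw":40},{"rx":0,"ry":0,"rz":0,"tx":0,"ty":0,"tz":0.4,"jaw":40},{"rx":0,"ry":0,"rz":0,"tx":0,"ty":0,"tz":0,"jaw":40},{"rx":0,"ry":0,"rz":0,"tx":0,"ty":0,"tz":0,"jaw":40}]'
python3 delta.py 0.466 0.1275 0.1048
```

```text
time_s: 18.82
tool_pos: [0.4662, 0.1273, 0.1046]
tool_rot: [180.0, -0.0, 85.4]
force: [-1.2, -0.5, 6.1]
grip_width: 0.0468
t 18.8167 tool mm [ 0.2 -0.2 -0.2] [0.4662 0.1273 0.1046] [ 1.7996e+02 -4.0000e-02  8.5370e+01] F [-1.23 -0.46  6.06] w 0.046778549276562276
```

The jar is on the floor (+6 N). Releasing with limited opening, since jar 1 is next to the finger, then going up.

```bash
python3 -m pendant '[{"rx":0,"ry":0,"rz":0,"tx":0,"ty":0,"tz":0,"jaw":49},{"rx":0,"ry":0,"rz":0,"tx":0,"ty":0,"tz":0,"jaw":52},{"rx":0,"ry":0,"rz":0,"tx":0,"ty":0,"tz":0,"jaw":56},{"rx":0,"ry":0,"rz":0,"tx":0,"ty":0,"tz":0,"jaw":62},{"rx":0,"ry":0,"rz":0,"tx":0,"ty":0,"tz":0,"jaw":62},{"rx":0,"ry":0,"rz":0,"tx":0,"ty":0,"tz":0,"jaw":62},{"rx":0,"ry":0,"rz":0,"tx":0,"ty":0,"tz":-5,"jaw":62},{"rx":0,"ry":0,"rz":0,"tx":0,"ty":0,"tz":-15,"jaw":62},{"rx":0,"ry":0,"rz":0,"tx":0,"ty":0,"tz":-25,"jaw":62},{"rx":0,"ry":0,"rz":0,"tx":0,"ty":0,"tz":-25,"jaw":62},{"rx":0,"ry":0,"rz":0,"tx":0,"ty":0,"tz":-25,"jaw":62},{"rx":0,"ry":0,"rz":0,"tx":0,"ty":0,"tz":-25,"jaw":62},{"rx":0,"ry":0,"rz":0,"tx":0,"ty":0,"tz":-20,"jaw":62},{"rx":0,"ry":0,"rz":0,"tx":-20,"ty":0,"tz":-10,"jaw":62},{"rx":0,"ry":0,"rz":0,"tx":-30,"ty":0,"tz":0,"jaw":62},{"rx":0,"ry":0,"rz":0,"tx":-30,"ty":0,"tz":0,"jaw":62},{"rx":0,"ry":0,"rz":0,"tx":-20,"ty":0,"tz":0,"jaw":62},{"rx":0,"ry":0,"rz":0,"tx":0,"ty":0,"tz":0,"jaw":62},{"rx":0,"ry":0,"rz":0,"tx":0,"ty":0,"tz":0,"jaw":62}]'
python3 delta.py 0.466 0.1275 0.1048; python3 chk.py 2>/dev/null
python3 - <<'E'
from h import *
c=cam('wrist'); save(c,'w6.png')
c=cam('scene'); cv2.imwrite('pics/s6.png',cv2.resize(c['img'][100:260,300:500,::-1],None,fx=3,fy=3))
c=cam('side'); cv2.imwrite('pics/d6.png',cv2.resize(c['img'][60:360,150:450,::-1],None,fx=1.9,fy=1.9))
E
```

```text
time_s: 20.4
tool_pos: [0.4577, 0.0265, 0.2543]
tool_rot: [180.0, -0.1, 85.2]
force: [-0.3, 1.0, 0.3]
grip_width: 0.062
t 20.4 tool mm [101.1  -0.3 149.7] [0.4577 0.0265 0.2543] [ 1.7996e+02 -9.0000e-02  8.5220e+01] F [-0.35  1.    0.28] w 0.061964472196196885
pad [366  77  14  30  93] (48.028648376464844, 61.23302459716797) [[0.5644 0.1154 0.008 ]] [0.523 0.109 0.007] [0.541 0.145 0.013]
lid [ 299    0   47   31 1010] (20.852184295654297, 42.76492691040039) [[0.4702 0.1966 0.128 ]]
lid [ 380    0   57   31 1199] (52.459190368652344, 64.45359802246094) [[0.5529 0.2067 0.128 ]]
lid [ 378   59   57   52 2282] (47.110774993896484, 52.67054748535156) [[0.5483 0.1224 0.128 ]]
lid [ 300   60   48   52 1874] (46.86613464355469, 50.73908615112305) [[0.4655 0.1287 0.128 ]]
lid [ 374  145   53   48 1896] (43.30440139770508, 45.97507095336914) [[0.5408 0.0398 0.128 ]]
lid [ 301  146   45   48 1637] (43.437782287597656, 44.58211135864258) [[0.458  0.0462 0.128 ]]
green z 0.06061466703588103 [ 0.39727489 -0.02285945  0.05484834] [0.61200566 0.22833432 0.06360476]
```

View pics/w6.png

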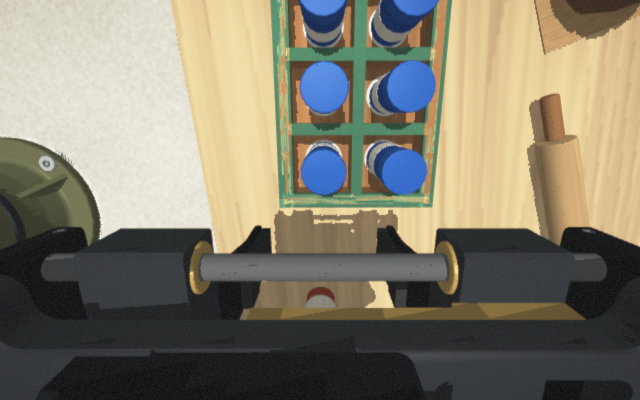

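View pics/s6.png

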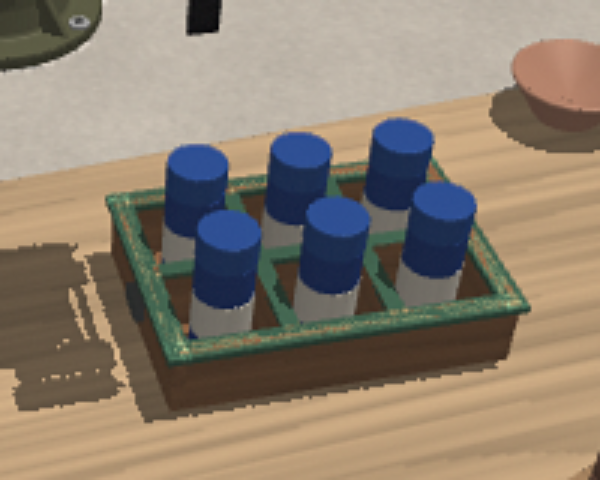

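View pics/d6.png

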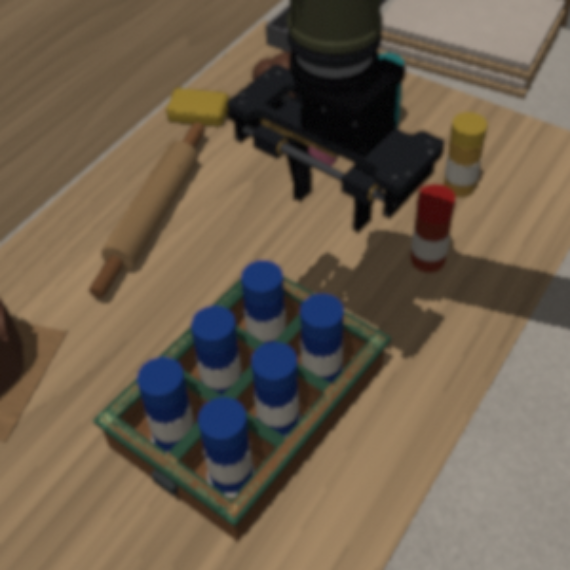

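All six cells hold upright blue-lidded jars. The two placed ones are at (324,88) and (405,87) in the wrist view, with lids at z 0.128, and the gripper is clear. Handing in.

```bash
python3 -c "
from cell import env
print(env.get_obs()['force']); print(env.sign_off())"
```

```text
[ 0.39312545 -0.6624715   0.76934608]
the job is handed in; nothing more can be done
None
```

Both loose blue-lidded jars are now in the crate's two empty middle cells. I lowered each one until the force showed it on the cell floor (about +5 to +6 N upward), then let go.

- **Position:** in the last pictures both jars stand upright. Their lids measure at the right height (0.128 m), at (0.548, 0.122) and (0.466, 0.129). That is within about 2 mm of the cell centres I worked out.
- **Other jars:** I did not touch the red, yellow, pink or turquoise jars. The last side view shows red and yellow standing, while pink and turquoise are mostly hidden behind the gripper.
- **Hand-in:** the gripper was clear of everything, at about 20.6 s of the 64 s allowed.

Three smaller things came up:

- **First move call:** it was refused because every row needs all seven keys. Nothing moved.
- **Checking script:** it crashed once on a stray blob of pixels, after printing the numbers I needed.
- **Camera readings:** the views disagreed by 2–5 mm on where the lids were. Each cell has 11 mm of slack per side.

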